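Lock the sampling head

TASK

The filter in the sampling head has been changed. Take the yellow stop block out of its pocket on the head's flange and put it back upright in its own yellow slot of the block rack; then turn the lock collar clockwise by its orange lug until the lug stands at the green locked mark, without over-tightening it, and let go.

Things in the scene. Friction and masses are not known exactly. Their poses are not given: they have to be found in the camera images.
- collar (a joint): Angle (rad) of the black knurled lock collar (116 mm across) about the upright axis through collar_axis. 0 = open (lug over the red line), grows CLOCKWISE seen from above, 1.5 = locked (lug over the green mark), hard stop at 1.9. Starts at 0 to 0.2. Stiff: about 3 N at the lug, stays where left. The stop block, in its pocket at 0.95, bars the way until taken out.
- lug_top (a point): Centre of the top of the collar's orange lug, an upright fin 12 mm thick (tangential), 34 mm long (radial), 34 mm high, white line along its top; turns with the collar, 96 mm from the axis. Its top is 100 mm above the bench; the black arm under it is 50 to 66 mm above the bench. Its x points outward from the axis.
- lock_mark (a point): Point fixed to the head where lug_top lies when the collar is exactly locked; straight above the green radial line (7 mm wide, with a 14 mm high green pointer at the rim) painted on the flange.
- collar_axis (a point): Point on the collar's axis at the height of the lug's top, 100 mm above the bench. The head under it is fixed: aluminium flange disc 264 mm across and 20 mm high, black collar up to 73 mm, steel cap up to 84 mm, black nozzle 24 mm across up to 100 mm.
- stop_block: Loose yellow plastic block, 24 mm (x) by 40 mm (y) by 72 mm high, about 80 g, white label on top; origin at the centre of its underside. Starts upright on the head's flange (20 mm above the bench) in a shallow pocket, walls 8 mm high, 2.5 mm play, 95 mm from the collar's axis, its x tangential, its y radial.
- yellow_slot: Yellow open-topped slot of the rack, fixed; inside 32 mm (x) by 48 mm (y), walls 4 mm, yellow label plate on its -x side. Origin at the centre of its underside, 6 mm above the bench; inner floor 4 mm, rim 16 mm above the origin. The block fits with its x along the slot's x, either way round. Three slots in a row along y, 78 mm apart, order varies.
- blue_slot: Blue slot like the yellow one; it holds the blue block. Not used.
- red_slot: Red slot like the yellow one, empty. Not used: the yellow block does not belong here.
- blue_block: Bystander: loose blue block of the same size as the stop block, upright in the blue slot; origin at the centre of its underside.
- filter_jar: Bystander: small closed jar with a white cap, 56 mm across and 55 mm high, standing on the bench; origin at the centre of its underside.
- dust_cap: Bystander: loose black plastic cap, 40 mm across and 16 mm high, lying on the bench; origin at the centre of its underside.

How it is judged:
On the way, in this order (a step that is already met when the one before it is completed fails the run):
1. The yellow stop block stands in the yellow slot, right down on its floor and let go, before the collar is turned to the mark (x of stop_block in the frame of yellow_slot between -0.006 and 0.006 m and y of stop_block in the frame of yellow_slot between -0.006 and 0.006 m and z of stop_block in the frame of yellow_slot between 0.001 and 0.007 m and angle between stop_block's own z axis and vertical below 0.1 rad and linear speed of stop_block below 0.02 m/s and contact force between stop_block and the fingers below 0.1 N), for 0.2 s.
2. The collar's lug is at the green locked mark (within 4 degrees, 6 mm at the lug) and at rest (value of joint collar between 1.43 and 1.57 rad and velocity of joint collar between -0.05 and 0.05 rad/s), for 0.2 s.
At the end, for the whole second after the job is handed in: The yellow block stands upright on the floor of the yellow slot, released and at rest; the collar is at rest with its lug within 4 degrees (about 6 mm at the lug) of the green locked mark (all of step 1 and all of step 2); the robot touches nothing.
It fails at once if The collar is over-tightened: turned more than 8 degrees (13 mm at the lug) past the green locked mark (value of joint collar above 1.64 rad).
It fails at once if The stop block is dropped: it falls free faster than 0.8 m/s (a fall of more than 3 cm) (linear speed of stop_block above 0.8 m/s and contact force between stop_block and the fingers below 0.1 N).
It fails at once if The blue block, the jar or the dust cap is moved more than 20 mm (distance of any of blue_block, filter_jar, dust_cap from where it was at the start of the episode above 0.02 m).
It also fails if it takes over 53 s, if anything falls off the work surface, if the arm or the gripper's body presses on something with over 40 N, if the wrist force passes 120 N, or if a joint passes its speed limit or range.

ROBOT

A 6-joint arm with a two-finger parallel gripper is mounted at the origin on the work surface. World frame = base frame: x ahead of the robot, y to its left, z up, the work surface at z = 0. Lengths are in m, angles in rad, forces in N, time in s.
With the tool pointing down it reaches from about 0.3 to 0.775 m from the base axis. Payload 14.6 kg.
Tool frame: the origin (TCP) lies on the centre line of the jaws, within the pads' length; the fingertips stand 19 mm ahead of it and the grasp point (between the pads) is the TCP; z points along the fingers, y is the line along which they close (so a half turn about z gives the same grasp; the last joint's range is limited). The gripper opens to 94 mm and grips with 3 to 60 N. Pads are 16 mm wide; open, the fingers measure 119 mm over their backs; the gripper's body (75 mm by 177 mm) begins 78 mm behind the grasp point.
Start: joints at [-1.248, 0.3, 1.521, -0, 1.321, -0.067], TCP at [0.209, -0.509, 0.224] pointing down, gripper open.
Joint ranges: [-3.03, 3.03], [-0.79, 2.21], [0.23, 2.52], [-1.04, 4.18], [0, 3.07], [-2.55, 2.55]. Speed limits (rad/s): [2.22, 2.22, 2.57, 3.14, 3.14, 3.14].

INTERFACE

Orientations are given as [roll, pitch, yaw] about the fixed x, y, z axes, in that order (R = Rz(yaw) Ry(pitch) Rx(roll)).
In Python, from station import get_obs, camera, workorder gives the robot as it stands.
- The arm moves only by the tool play_rows, never from a script. Its argument "motion" is a list that holds one entry, the list of rows, each a list of 7 numbers: the shift along the tool's x, y, z as a fraction of full scale, then the turn, a rotation vector about the tool's x, y, z as a fraction of full scale, then the opening, from -1 (shut) to 1 (fully open). In form: [[[x, y, z, ax, ay, az, grip], ...]]. A call has 1 to 10 rows; each row is the pose to reach, as a shift and turn from the pose commanded when the call began, along the tool's axes at that moment, turning the shorter way round; what a row does not reach only later rows make up. Full scale, the value 1, is 0.25 m for a shift and 2 pi rad for a turn. A row lasts 1/10 s, in which the tool goes at most 50 mm and 8.59 degrees, less where a joint would pass 70% of its speed; a pose out of reach is approached as far as the arm can. A call with a number of a shift or a turn outside -1 to 1 is refused whole. A call with a gripper value outside its range is refused whole. The fingers move at their own pace and stop on an object; "grip_force" is the grip in N (left out, the last holds). Time passes only in rows, so rows that repeat a pose let the fingers close. It gives the time, the measured TCP pose, the force, the opening and the grip force at its end, in the units of the state.
- get_obs(): the state, without advancing time (a new reading comes with each control period).
- camera(name): name is "scene" or "top" or "wrist"; returns a dict with "frame" (420x560x3 uint8, red, green, blue), "z_map" (420x560 float32, m along the optical axis (not along the pixel's ray), 0 where there is no reading), "camera_matrix" (3x3 intrinsics, pixels), "T" (4x4, takes a point from camera to world coordinates); the wrist camera has in their place "T_tool_cam" (4x4, takes a point from camera to tool coordinates, whose origin is the TCP and whose axes are the flange's). Camera axes: x right, y up, looking along -z (the intrinsics and any distortion apply to the point x, -y, -z); pixel columns grow to the right and rows downward; lengths in m; the calibration is good to about 2 mm. A picture is of the moment at which its call begins: read the wrist's pose just before it.
- workorder.hand_in(): hands the job in; it is judged then, once.
The state is a dict: "time_s": time; "qpos": joint angles; "joint_vel": joint speeds; "tau": joint torques, N m; "ee_pos": TCP position; "eef_rot": TCP orientation; "force": force on the tool from outside, world axes, zero at the start; "moment": the same for the moment, N m; "grip_width": finger opening in m; "grip_force": force on a finger pad.
Only numpy, scipy, OpenCV 4.12 (cv2) and the standard library are available. Lean on these libraries where they do the work, as an engineer would, in place of code of your own. Each camera call takes 0.05 s, during which the arm holds its last target. There are 200 camera calls.

## Working session

There is one attempt and no reset: what is moved stays moved. The work goes in short steps, Python scripts to look and compute and a tool call to move; the robot and the scene stay as the last step left them, time stands still between calls to the robot, and variables do not carry over. Pictures are saved under pics/ and viewed, at most 10 in all, crops included, and the job is handed in when it is done.

Besides the shell and the picture viewer there is one more tool, called after ">>>" as name([rows], argument=value, ...), one row to a line, values as JSON. play_rows: Moves the arm, as the interface text tells. Its arguments: {"type":"object","properties":{"motion":{"type":"array"},"grip_force":{"type":"number"}},"required":["motion"]}

```bash
mkdir -p pics; ls; cat > h.py <<'E'
import numpy as np, cv2
from station import get_obs, camera, workorder
def pts(c,T=None):
    T=c["T"] if T is None else T
    z=c["z_map"].astype(float);K=c["camera_matrix"]
    v,u=np.mgrid[:z.shape[0],:z.shape[1]]
    P=np.stack([(u-K[0,2])/K[0,0]*z,-(v-K[1,2])/K[1,1]*z,-z],-1)
    return P@T[:3,:3].T+T[:3,3]
E
python3 - <<'E'
from h import *
c=camera("top");s=camera("scene")
cv2.imwrite("pics/top.png",c["frame"][:,:,::-1]);cv2.imwrite("pics/scene.png",s["frame"][:,:,::-1])
np.savez("top.npz",**c);np.savez("scene.npz",**s)
print(c["T"],c["camera_matrix"],c.keys());print(get_obs())
E
```

```text
pics
[[ 0.03016893  0.99503368 -0.09485676  0.53936258]
 [-0.99904634  0.03301451  0.02857349  0.02057456]
 [ 0.03156323  0.09390426  0.99508078  0.83179835]
 [ 0.          0.          0.          1.        ]] [[400.79716641   0.         281.196446  ]
 [  0.         400.79716641 212.956774  ]
 [  0.           0.           1.        ]] dict_keys(['frame', 'z_map', 'camera_matrix', 'T'])
{'time_s': 0.1, 'qpos': array([-1.24758529e+00,  3.00429565e-01,  1.52149528e+00, -4.36113553e-06,
        1.32069439e+00, -6.66053755e-02]), 'joint_vel': array([-6.96061513e-04, -8.33241082e-04, -2.10731309e-03,  2.86885243e-04,
        3.14819368e-05,  2.02367140e-03]), 'tau': array([ 2.58793072e-03, -5.32640934e+01, -3.53280258e+01,  7.10396119e-02,
        2.35141284e-02, -7.20576213e-05]), 'ee_pos': array([ 0.20893838, -0.5085457 ,  0.22394539]), 'eef_rot': array([-3.14056806e+00, -6.41106352e-05,  3.89817465e-01]), 'force': array([ 0.45232757, -0.34851324, -0.44385322]), 'moment': array([-0.03692434,  0.04291209,  0.05761413]), 'grip_force': 0.0, 'grip_width': 0.09381602044784028}
```

View pics/top.png

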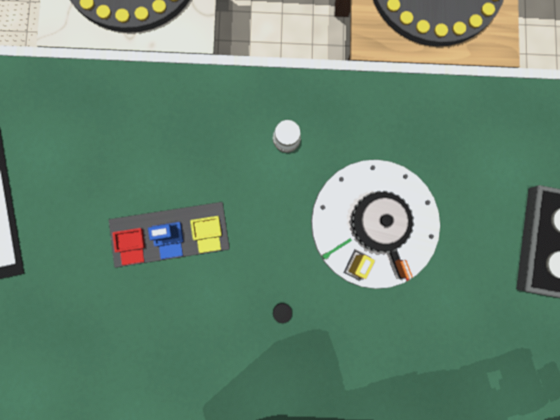

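View pics/scene.png

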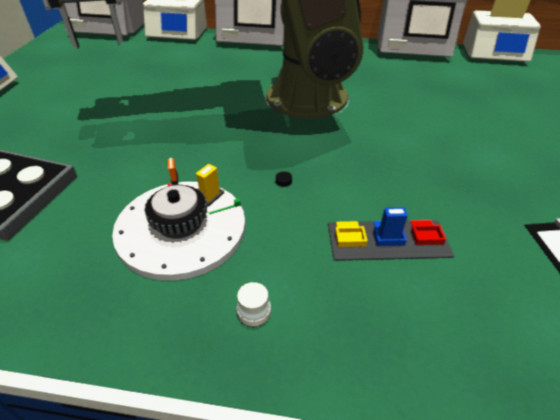

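The top view shows the flange centre at about (377,222), the block at (362,265), the lug at (402,266), the green mark from (350,240) to (324,257), and the yellow slot at (206,232). The jar (287,135) and the dust cap (283,313) are clear. Next I'll measure these in world coordinates.

```bash
python3 - <<'E'
from h import *
for n in("top","scene"):
    c=dict(np.load(n+".npz"));P=pts(c);f=c["frame"];hsv=cv2.cvtColor(f,cv2.COLOR_RGB2HSV).astype(int);H,S,V=hsv[...,0],hsv[...,1],hsv[...,2]
    X,Y,Z=P[...,0],P[...,1],P[...,2]
    near=(X>.2)&(X<.85)&(abs(Y)<.6)
    print(n,"bench z",np.median(Z[near&(Z<.01)]))
    col=(S>140)&(V>90)
    def rep(k,m):
        m=m&near
        if m.sum()<4:print(k,"few",m.sum());return
        xy=np.c_[X[m],Y[m]].astype(np.float32);r=cv2.minAreaRect(xy)
        print(k,m.sum(),"mean",xy.mean(0).round(4),"z",np.percentile(Z[m],[5,50,95]).round(4),"rect",np.round(r[0],4),np.round(r[1],4),round(r[2],1))
    right=Y<0
    fl=right&(abs(Z-.02)<.005)&(S<60)&(V>120)
    rep("flange",fl)
    m=(fl&near).astype(np.uint8)
    ct=max(cv2.findContours(m,cv2.RETR_EXTERNAL,cv2.CHAIN_APPROX_NONE)[0],key=len)[:,0]
    # circle fit in world
    q=np.array([[X[v,u],Y[v,u]] for u,v in ct]);h=cv2.convexHull(q.astype(np.float32))[:,0]
    A=np.c_[2*h,np.ones(len(h))];s=np.linalg.lstsq(A,(h**2).sum(1),rcond=None)[0];print("circle",s[:2].round(4),np.sqrt(s[2]+s[0]**2+s[1]**2))
    rep("cap",right&(abs(Z-.084)<.005)&(S<60)&(V>100))
    rep("nozzle",right&(Z>.095)&(V<60)&(Z<.11))
    rep("lugtop",right&(abs(Z-.1)<.006)&(V>60))
    rep("blocktop",right&(abs(Z-.092)<.006)&(abs(H-25)<12)&(V>90)|right&(abs(Z-.092)<.003)&(X<s[0]-.05)&(V>150))
    rep("green",right&(abs(Z-.022)<.006)&(abs(H-68)<15)&(S>120))
    rep("greenptr",right&(Z>.028)&(Z<.038)&(abs(H-68)<15)&(S>120))
    L=(Y>0)
    rep("yslot rim",L&(abs(H-27)<6)&col&(abs(Z-.022)<.004))
    rep("yellow all",L&(abs(H-27)<6)&col)
    rep("red rim",L&((H<8)|(H>172))&col&(abs(Z-.022)<.004))
    rep("blue rim",L&(abs(H-113)<12)&col&(abs(Z-.022)<.004))
    rep("blue top",L&(abs(Z-.082)<.005))
    rep("rack",L&(V<110)&(S<60)&(Z>.002)&(Z<.012))
c=dict(np.load("top.npz"));f=c["frame"]
a=cv2.resize(f[190:300,90:240],None,fx=4,fy=4,interpolation=cv2.INTER_CUBIC);b=cv2.resize(f[210:295,310:445],(600,378),interpolation=cv2.INTER_CUBIC)
o=np.zeros((600,800,3),np.uint8);o[:290,:400]=cv2.resize(f[195:275,100:240],(400,290)) if 0 else cv2.resize(f[195:275,100:240],(400,290));o[:,400:]=cv2.resize(f[210:300,310:440],(400,600)) if 0 else 0
o[300:600,:433]=cv2.resize(f[210:300,310:440],(433,300))
cv2.imwrite("pics/crop.png",o[:,:440,::-1])
E
```

```text
top bench z 0.0001170455010340854
flange 8495 mean [ 0.6114 -0.1925] z [0.0178 0.0201 0.0224] rect [ 0.648  -0.1809] [0.3554 0.2627] 21.2
circle [ 0.6042 -0.1976] 0.13120876314291907
cap 1455 mean [ 0.6035 -0.1967] z [0.0819 0.0841 0.0861] rect [ 0.5909 -0.1964] [0.0855 0.1117] 84.4
nozzle 101 mean [ 0.6027 -0.1954] z [0.0969 0.0998 0.1016] rect [ 0.6031 -0.1956] [0.0197 0.0182] 30.4
lugtop 176 mean [ 0.5299 -0.222 ] z [0.0944 0.0996 0.102 ] rect [ 0.5452 -0.211 ] [0.0932 0.1188] 66.6
blocktop 297 mean [ 0.5172 -0.1586] z [0.0892 0.092  0.094 ] rect [ 0.5295 -0.199 ] [0.0843 0.1044] 59.6
green 33 mean [ 0.553  -0.1221] z [0.0198 0.0214 0.0237] rect [ 0.5529 -0.1217] [0.0027 0.0483] 33.7
greenptr 20 mean [ 0.5341 -0.0934] z [0.0314 0.0341 0.0352] rect [ 0.5339 -0.0938] [0.0065 0.0112] 26.8
yslot rim 148 mean [0.5797 0.1486] z [0.0195 0.0216 0.0244] rect [0.5819 0.1483] [0.0378 0.0557] 11.1
yellow all 781 mean [0.5712 0.145 ] z [0.0072 0.0103 0.0233] rect [0.5709 0.0998] [0.0683 0.1562] 1.9
red rim 195 mean [0.5525 0.3018] z [0.0192 0.0218 0.0242] rect [0.5533 0.3017] [0.0391 0.0571] 1
[... 1003 characters left out ...]
enptr 22 mean [ 0.5335 -0.0926] z [0.0294 0.0336 0.0355] rect [ 0.5326 -0.0939] [0.009 0.011] 38.0
yslot rim 206 mean [0.5821 0.1489] z [0.0186 0.0214 0.0236] rect [0.5813 0.1477] [0.0427 0.0567] 11.5
yellow all 719 mean [0.5749 0.1484] z [0.0066 0.0114 0.0227] rect [0.5627 0.1477] [0.0791 0.0642] 11.5
red rim 216 mean [0.554  0.3001] z [0.0188 0.0214 0.023 ] rect [0.5529 0.3011] [0.0424 0.0574] 9.6
blue rim 184 mean [0.5783 0.2242] z [0.0185 0.0212 0.0246] rect [0.5686 0.2256] [0.0421 0.0562] 6.8
blue top 218 mean [0.5697 0.2233] z [0.0784 0.0817 0.0835] rect [0.5682 0.2237] [0.0246 0.04  ] 13.7
rack 2331 mean [0.5775 0.2753] z [0.0031 0.0056 0.0074] rect [0.6098 0.29  ] [0.3746 0.5757] 0.2
```

View pics/crop.png

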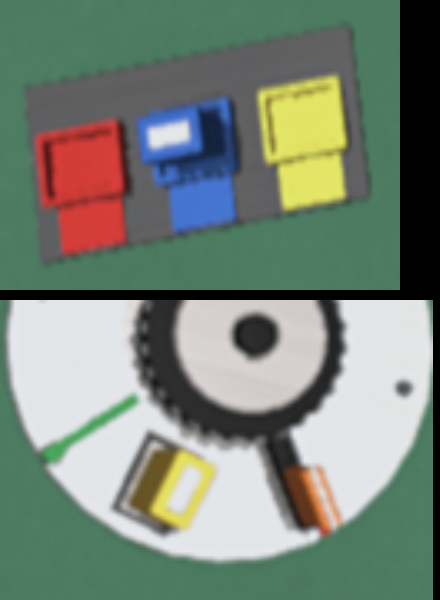

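The crop shows the block standing in its pocket, the lug right of it, and the green line at lower left. The yellow slot is the rightmost of the three and is empty. The heights and sizes match the task text. The block comes out at (0.517,-0.158), which agrees with 0.95 rad measured from the green mark. Next I'll work out the first move.

```bash
cat >> h.py <<'E'
def go(p,yaw):
    from scipy.spatial.transform import Rotation as R
    o=get_obs();A=R.from_euler("xyz",o["eef_rot"]);B=R.from_euler("xyz",[np.pi,0,np.radians(yaw)])
    print("t",o["time_s"],"at",o["ee_pos"].round(4),np.degrees(o["eef_rot"]).round(2),"w",o["grip_width"],"gf",o["grip_force"])
    print("row",(A.inv().apply(np.array(p)-o["ee_pos"])/.25).round(4),((A.inv()*B).as_rotvec()/2/np.pi).round(4))
E
python3 - <<'E'
from h import *
for n in("top","scene"):
    c=dict(np.load(n+".npz"));P=pts(c);hsv=cv2.cvtColor(c["frame"],cv2.COLOR_RGB2HSV).astype(int)
    X,Y,Z=np.moveaxis(P,-1,0);d=np.hypot(X-.604,Y+.197)
    m=(d>.07)&(d<.12)&(Z>.095)&(Z<.105);x,y=X[m].mean(),Y[m].mean();print("lug",m.sum(),x,y,np.degrees(np.arctan2(y+.197,x-.604))%360,np.hypot(x-.604,y+.197))
    m=(d>.065)&(d<.125)&(Z>.088)&(Z<.0945)&(Y>-.195);print("blk",m.sum(),cv2.minAreaRect(np.c_[X[m],Y[m]].astype(np.float32)))
go([.5174,-.1583,.2],155.7)
E
```

```text
lug 132 0.5150708000997195 -0.23247555728694091 201.74800129473527 0.0957440220573748
blk 279 ((0.5168949365615845, -0.15800029039382935), (0.024350861087441444, 0.039992641657590866), 63.32110595703125)
lug 67 0.5158893465356534 -0.23226131044162102 201.81096617803135 0.09490441121451908
blk 157 ((0.5153277516365051, -0.1589449942111969), (0.024512512609362602, 0.04117608442902565), 69.34530639648438)
t 0.1 at [ 0.2089 -0.5085  0.2239] [-179.94   -0.     22.33] w 0.09381602044784028 gf 0.0
row [ 1.6737 -0.8269  0.0967] [-1.000e-04 -2.000e-04 -3.705e-01]
```

>>> play_rows([
  [[0.84,-0.41,0.05,0,0,-0.23,0.1],[0.84,-0.41,0.05,0,0,-0.23,0.1],[0.84,-0.41,0.05,0,0,-0.23,0.1],[0.84,-0.41,0.05,0,0,-0.23,0.1],[0.84,-0.41,0.05,0,0,-0.23,0.1],[0.84,-0.41,0.05,0,0,-0.23,0.1],[0.84,-0.41,0.05,0,0,-0.23,0.1],[0.84,-0.41,0.05,0,0,-0.23,0.1],[0.84,-0.41,0.05,0,0,-0.23,0.1],[0.84,-0.41,0.05,0,0,-0.23,0.1]],
])

```text
time_s: 1.1
ee_pos: [0.3642, -0.334, 0.2117]
eef_rot: [-3.141, -0.001, 1.841]
force: [0.4, -0.1, 0.4]
grip_width: 0.0518
grip_force: 0.0
```

```bash
python3 -c "
from h import *
go([.517,-.1583,.17],155.7)"
```

```text
t 1.1 at [ 0.3642 -0.334   0.2117] [-1.7998e+02 -3.0000e-02  1.0548e+02] w 0.051793289989138604 gf 0.0
row [0.5141 0.7766 0.1667] [-0.000e+00 -1.000e-04 -1.395e-01]
```

>>> play_rows([
  [[0.514,0.777,0.167,0,0,-0.1395,0.1],[0.514,0.777,0.167,0,0,-0.1395,0.1],[0.514,0.777,0.167,0,0,-0.1395,0.1],[0.514,0.777,0.167,0,0,-0.1395,0.1],[0.514,0.777,0.167,0,0,-0.1395,0.1],[0.514,0.777,0.167,0,0,-0.1395,0.1],[0.514,0.777,0.167,0,0,-0.1395,0.1],[0.514,0.777,0.167,0,0,-0.1395,0.1],[0.514,0.777,0.167,0,0,-0.1395,0.1]],
])

```text
time_s: 2.0
ee_pos: [0.5179, -0.16, 0.1703]
eef_rot: [-3.142, 0.0, 2.707]
force: [-0.1, -0.6, 0.5]
grip_width: 0.0518
grip_force: 0.0
```

```bash
python3 - <<'E'
from h import *
from scipy.spatial.transform import Rotation as R
go([.517,-.1583,.072],155.7)
o=get_obs();c=camera("wrist");T=np.eye(4);T[:3,:3]=R.from_euler("xyz",o["eef_rot"]).as_matrix();T[:3,3]=o["ee_pos"]
P=pts(c,T@c["T_tool_cam"]);X,Y,Z=np.moveaxis(P,-1,0);d=np.hypot(X-.604,Y+.197)
cv2.imwrite("pics/w1.png",c["frame"][:,:,::-1])
m=(d>.065)&(d<.125)&(Z>.088)&(Z<.0945)&(Y>-.195);print("blk",m.sum(),P[m].mean(0) if m.any() else 0,cv2.minAreaRect(np.c_[X[m],Y[m]].astype(np.float32)) if m.any() else 0)
m=(d<.2)&(Z>.096)&(Z<.105);print(m.sum())
E
```

```text
t 2.0 at [ 0.5179 -0.16    0.1703] [-1.8000e+02  1.0000e-02  1.5512e+02] w 0.05176013917454165 gf 0.0
row [0.0062 0.0045 0.3934] [-0.      0.     -0.0016]
blk 1904 [ 0.51467092 -0.15818573  0.09035592] ((0.5153608918190002, -0.1583518236875534), (0.02382083050906658, 0.040279023349285126), 64.63003540039062)
892
```

View pics/w1.png

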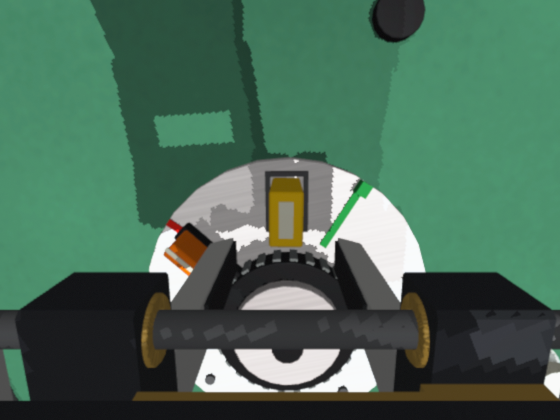

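The wrist view shows the block at (285,215), midway between the fingers and parallel to the pads. I'll go down and grip it.

>>> play_rows([
  [[0.008,0.0045,0.13,0,0,-0.0016,0.1],[0.008,0.0045,0.26,0,0,-0.0016,0.1],[0.008,0.0045,0.39,0,0,-0.0016,0.1],[0.008,0.0045,0.393,0,0,-0.0016,0.1],[0.008,0.0045,0.393,0,0,-0.0016,-0.6],[0.008,0.0045,0.393,0,0,-0.0016,-0.6],[0.008,0.0045,0.393,0,0,-0.0016,-0.6],[0.008,0.0045,0.393,0,0,-0.0016,-0.6],[0.008,0.0045,0.393,0,0,-0.0016,-0.6]],
], grip_force=15)

```text
time_s: 2.95
ee_pos: [0.5174, -0.1577, 0.0731]
eef_rot: [3.142, 0.002, 2.721]
force: [-1.8, 0.1, 7.6]
grip_width: 0.0239
grip_force: 15.0
```

>>> play_rows([
  [[0,0,-0.05,0,0,0,-0.6],[0,0,-0.12,0,0,0,-0.6],[0,0,-0.24,0,0,0,-0.6],[0,0,-0.36,0,0,0,-0.6],[0,0,-0.36,0,0,0,-0.6]],
])

```text
time_s: 3.45
ee_pos: [0.5184, -0.158, 0.1667]
eef_rot: [3.141, 0.007, 2.722]
force: [0.4, 0.0, -0.6]
grip_width: 0.0237
grip_force: 15.0
```

```bash
python3 -c "
from h import *
go([.58,.145,.165],100.6)"
```

```text
t 3.45 at [ 0.5184 -0.158   0.1667] [179.98   0.39 155.93] w 0.023682945293785757 gf 14.999921321868896
row [0.2692 1.2072 0.0054] [0.0006 0.001  0.1537]
```

>>> play_rows([
  [[0.04,0.17,0,0,0,0.022,-0.6],[0.08,0.34,0,0,0,0.044,-0.6],[0.12,0.51,0,0,0,0.066,-0.6],[0.15,0.68,0,0,0,0.088,-0.6],[0.19,0.83,0,0,0,0.11,-0.6],[0.22,0.96,0,0,0,0.132,-0.6],[0.24,0.99,0,0,0.001,0.1537,-0.6],[0.24,0.99,0,0,0.001,0.1537,-0.6]],
])

```text
time_s: 4.25
ee_pos: [0.5627, 0.0942, 0.1615]
eef_rot: [-3.138, -0.006, 1.755]
force: [0.1, -0.2, -0.9]
grip_width: 0.0237
grip_force: 15.0
```

```bash
python3 -c "
from h import *
go([.581,.147,.165],100.6)"
```

```text
t 4.25 at [0.5627 0.0942 0.1615] [-179.78   -0.32  100.58] w 0.02370932906810928 gf 15.001235604286194
row [ 0.1942  0.1108 -0.0132] [-0.0006 -0.0009 -0.0001]
```

>>> play_rows([
  [[0.1,0.06,-0.01,0,0,0,-0.6],[0.194,0.111,-0.013,-0.0006,-0.0009,0,-0.6],[0.194,0.111,-0.013,-0.0006,-0.0009,0,-0.6],[0.194,0.111,-0.013,-0.0006,-0.0009,0,-0.6]],
])

```text
time_s: 4.65
ee_pos: [0.5812, 0.145, 0.165]
eef_rot: [3.141, 0.001, 1.759]
force: [-0.7, -0.5, -1.5]
grip_width: 0.0236
grip_force: 15.0
```

```bash
cat >> h.py <<'E'
def wrist(name=None):
    from scipy.spatial.transform import Rotation as R
    o=get_obs();c=camera("wrist");T=np.eye(4);T[:3,:3]=R.from_euler("xyz",o["eef_rot"]).as_matrix();T[:3,3]=o["ee_pos"]
    if name: cv2.imwrite("pics/"+name,c["frame"][:,:,::-1])
    return c,pts(c,T@c["T_tool_cam"])
E
python3 - <<'E'
from h import *
go([.5815,.148,.165],100.6)
def look(k,c,P):
    hsv=cv2.cvtColor(c["frame"],cv2.COLOR_RGB2HSV).astype(int);X,Y,Z=np.moveaxis(P,-1,0)
    near=(abs(X-.58)<.07)&(abs(Y-.148)<.06);ye=(abs(hsv[...,0]-27)<8)&(hsv[...,1]>120)
    for nm,m in(("rim",near&ye&(abs(Z-.022)<.004)),("blocktop",near&(abs(Z-.183)<.01)&(abs(hsv[...,0]-27)<10)),("label",near&ye&(abs(Z-.0075)<.004)&(X<.57))):
        if m.sum()>5:
            r=cv2.minAreaRect(np.c_[X[m],Y[m]].astype(np.float32));print(k,nm,m.sum(),np.median(Z[m]).round(4),np.round(r[0],4),np.round(r[1],4),round(r[2],1))
c,P=wrist("w2.png");look("wrist",c,P)
for n in("top","scene"):
    c=camera(n);look(n,c,pts(c))
E
```

```text
t 4.65 at [0.5812 0.145  0.165 ] [1.7999e+02 3.0000e-02 1.0077e+02] w 0.02355529317896372 gf 14.999812692403793
row [0.0117 0.0034 0.    ] [0.     0.0001 0.0005]
wrist rim 573 0.0204 [0.5806 0.1539] [0.0395 0.0449] 11.6
wrist blocktop 5109 0.1823 [0.5809 0.1492] [0.0395 0.04  ] 56.2
wrist label 1661 0.0075 [0.5521 0.1404] [0.0394 0.0654] 4.1
top rim 66 0.0218 [0.5865 0.1297] [0.0396 0.0181] 10.6
top label 104 0.0089 [0.5544 0.1284] [0.0329 0.0151] 6.8
scene rim 214 0.0212 [0.5814 0.1478] [0.0432 0.0563] 10.6
scene blocktop 168 0.1825 [0.593  0.1436] [0.043  0.0297] 79.3
scene label 177 0.0089 [0.5505 0.1481] [0.0402 0.0612] 9.4
```

View pics/w2.png

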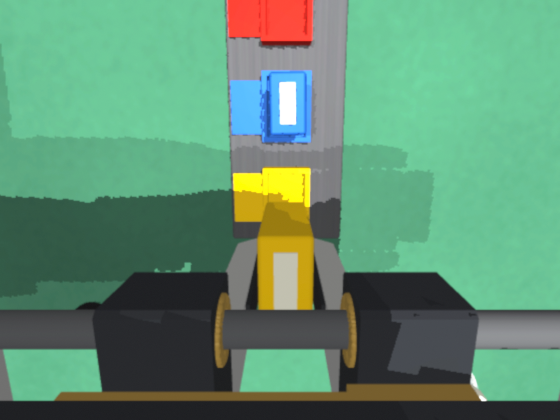

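The wrist view shows the held block at (285,270) lined up with the yellow slot at (286,195); the slot centre is (0.5816,0.148). I'll go down.

>>> play_rows([
  [[0.012,0.004,0.0,0,0,0,-0.6],[0.012,0.004,0.1,0,0,0,-0.6],[0.012,0.004,0.2,0,0,0,-0.6],[0.012,0.004,0.28,0,0,0,-0.6],[0.012,0.004,0.33,0,0,0,-0.6],[0.012,0.004,0.33,0,0,0,-0.6]],
])

```text
time_s: 5.4
ee_pos: [0.5813, 0.1485, 0.0815]
eef_rot: [-3.14, 0.0, 1.756]
force: [-0.3, 0.2, -0.0]
grip_width: 0.0241
grip_force: 15.0
```

```bash
python3 -c "
from h import *
go([.5816,.148,.0625],100.6)"
```

```text
t 5.4 at [0.5813 0.1485 0.0815] [-1.7991e+02  2.0000e-02  1.0060e+02] w 0.024084291047824037 gf 14.99993160367012
row [-0.0021  0.0009  0.0759] [-0.0002  0.0001 -0.    ]
```

>>> play_rows([
  [[-0.001,0.001,0.02,0,0,0,-0.6],[-0.001,0.001,0.035,0,0,0,-0.6],[-0.001,0.001,0.05,0,0,0,-0.6],[-0.001,0.001,0.06,0,0,0,-0.6],[-0.001,0.001,0.07,0,0,0,-0.6],[-0.001,0.001,0.074,0,0,0,-0.6],[-0.001,0.001,0.074,0,0,0,-0.6]],
])

```text
time_s: 6.1
ee_pos: [0.5822, 0.1486, 0.0643]
eef_rot: [3.141, 0.0, 1.756]
force: [-0.2, 0.5, -0.8]
grip_width: 0.0237
grip_force: 15.0
```

>>> play_rows([
  [[0,0,0.006,0,0,0,-0.6],[0,0,0.01,0,0,0,-0.6],[0,0,0.01,0,0,0,-0.6]],
])

```text
time_s: 6.4
ee_pos: [0.5825, 0.1487, 0.0631]
eef_rot: [3.14, 0.0, 1.756]
force: [-4.8, 0.0, 11.5]
grip_width: 0.0236
grip_force: 15.0
```

There is contact at the expected floor height, so I'll release and back off.

>>> play_rows([
  [[0,0,-0.004,0,0,0,-0.3],[0,0,-0.004,0,0,0,0.1],[0,0,-0.004,0,0,0,0.1],[0,0,-0.004,0,0,0,0.1],[0,0,-0.1,0,0,0,0.1],[0,0,-0.25,0,0,0,0.1],[0,0,-0.4,0,0,0,0.1],[0,0,-0.4,0,0,0,0.1]],
])

```text
time_s: 7.2
ee_pos: [0.584, 0.149, 0.1671]
eef_rot: [3.133, 0.0, 1.756]
force: [0.9, -0.1, 0.7]
grip_width: 0.0522
grip_force: 0.0
```

```bash
python3 - <<'E'
from h import *
for k in("wrist","scene"):
    if k=="wrist": c,P=wrist()
    else: c=camera(k);P=pts(c)
    X,Y,Z=np.moveaxis(P,-1,0);m=(abs(X-.582)<.04)&(abs(Y-.148)<.036)&(abs(Z-.082)<.006)
    if m.sum()>5:print(k,m.sum(),np.median(Z[m]),P[m].mean(0),cv2.minAreaRect(np.c_[X[m],Y[m]].astype(np.float32)))
go([.515,-.2325,.16],21.8)
E
```

```text
wrist 1816 0.08047423933511119 [0.58254476 0.15126446 0.08041353] ((0.5828819870948792, 0.15058204531669617), (0.023618746548891068, 0.0394376665353775), 9.920244216918945)
scene 228 0.08159549897666818 [0.58435123 0.14956101 0.08121373] ((0.5822234749794006, 0.14928440749645233), (0.026110665872693062, 0.040313899517059326), 8.865476608276367)
t 7.3 at [0.5822 0.1486 0.1621] [1.7989e+02 2.0000e-02 1.0060e+02] w 0.05151434685126063 gf 0.0
row [-1.4491 -0.5448  0.0078] [ 3.000e-04 -2.000e-04  2.189e-01]
```

The block is seated: its top is at 0.0816 and it is within about 1.5 mm of the slot centre. Now to the lug.

>>> play_rows([
  [[-0.15,-0.05,0,0,0,0.022,0.1],[-0.3,-0.11,0,0,0,0.044,0.1],[-0.46,-0.17,0,0,0,0.066,0.1],[-0.62,-0.23,0,0,0,0.088,0.1],[-0.78,-0.29,0,0,0,0.11,0.1],[-0.9,-0.34,0,0,0,0.132,0.1],[-0.98,-0.37,0,0,0,0.154,0.1],[-0.98,-0.37,0,0,0,0.176,0.1],[-0.98,-0.37,0,0,0,0.198,0.1],[-0.98,-0.37,0,0,0,0.219,0.1]],
])

```text
time_s: 8.3
ee_pos: [0.5356, -0.1093, 0.1601]
eef_rot: [-3.14, 0.001, 0.374]
force: [0.4, -1.0, 0.5]
grip_width: 0.0516
grip_force: 0.0
```

```bash
python3 -c "
from h import *
go([.515,-.2325,.155],21.8)"
```

```text
t 8.3 at [ 0.5356 -0.1093  0.1601] [-1.7993e+02  8.0000e-02  2.1400e+01] w 0.05164931145073364 gf 0.0
row [-0.2565  0.4288  0.0201] [-0.0002  0.0002 -0.0011]
```

>>> play_rows([
  [[-0.1,0.17,0.01,0,0,0,0.1],[-0.2,0.33,0.02,0,0,-0.001,0.1],[-0.2565,0.429,0.02,0,0,-0.001,0.1],[-0.2565,0.429,0.02,0,0,-0.001,0.1],[-0.2565,0.429,0.02,0,0,-0.001,0.1]],
])

```text
time_s: 8.8
ee_pos: [0.5159, -0.2324, 0.1554]
eef_rot: [-3.14, 0.001, 0.385]
force: [-0.1, -0.4, -0.9]
grip_width: 0.0517
grip_force: 0.0
```

```bash
python3 - <<'E'
from h import *
go([.515,-.2325,.092],21.8)
c,P=wrist("w3.png");X,Y,Z=np.moveaxis(P,-1,0);d=np.hypot(X-.604,Y+.197)
m=(d>.06)&(d<.13)&(Z>.092)&(Z<.106);print(m.sum(),P[m].mean(0) if m.any() else "", cv2.minAreaRect(np.c_[X[m],Y[m]].astype(np.float32)) if m.any() else "")
E
```

```text
t 8.8 at [ 0.5159 -0.2324  0.1554] [-1.7992e+02  3.0000e-02  2.2050e+01] w 0.05168412003922789 gf 0.0
row [-0.0035 -0.0008  0.2535] [-0.0002  0.0001  0.0007]
1000 [ 0.51421809 -0.23375448  0.09832642] ((0.513336181640625, -0.2341451495885849), (0.03623143583536148, 0.011605875566601753), 22.12276268005371)
```

View pics/w3.png

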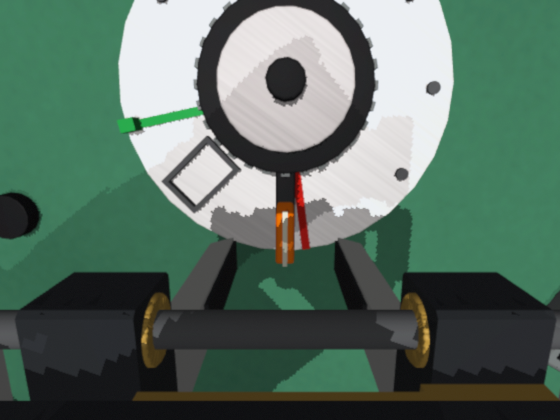

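The lug at (285,235) sits midway between the fingers, in line with the axis at (286,80). I'll go down and grip.

>>> play_rows([
  [[-0.0035,0,0.13,0,0,0.0007,0.1],[-0.0035,0,0.22,0,0,0.0007,0.1],[-0.0035,0,0.25,0,0,0.0007,0.1],[-0.0035,0,0.2535,0,0,0.0007,0.1],[-0.0035,0,0.2535,0,0,0.0007,-0.9],[-0.0035,0,0.2535,0,0,0.0007,-0.9],[-0.0035,0,0.2535,0,0,0.0007,-0.9],[-0.0035,0,0.2535,0,0,0.0007,-0.9],[-0.0035,0,0.2535,0,0,0.0007,-0.9]],
], grip_force=15)

```text
time_s: 9.75
ee_pos: [0.5158, -0.233, 0.0938]
eef_rot: [3.141, -0.001, 0.382]
force: [0.2, -0.4, 0.3]
grip_width: 0.0151
grip_force: 0.0
```

```bash
cat > arc.py <<'E'
import sys
from h import *
from scipy.spatial.transform import Rotation as R
o=get_obs();p=o["ee_pos"];C=np.array([.604,-.197]);yaw=np.degrees(o["eef_rot"][2]);a0=np.degrees(np.arctan2(p[1]-C[1],p[0]-C[0]))%360
print("lug ang",a0,"theta",1.5-np.radians(a0-124.2),"yaw",yaw,"r",np.hypot(*(p[:2]-C)),"p",p,o["force"],o["grip_width"])
end=float(sys.argv[1]);A=R.from_euler("xyz",o["eef_rot"])
for a in np.linspace(a0,end,int(sys.argv[2])+1)[1:]:
    t=np.r_[C+.096*np.array([np.cos(np.radians(a)),np.sin(np.radians(a))]),.0925]
    print((A.inv().apply(t-p)/.25).round(3),((A.inv()*R.from_euler("xyz",[np.pi,0,np.radians(a-180)])).as_rotvec()/2/np.pi).round(4))
E
python3 arc.py 163 9
```

```text
lug ang 202.19234534343877 theta 0.13877678240452584 yaw 21.861820730999053 r 0.09524909057915003 p [ 0.51580686 -0.23297721  0.09376969] [ 0.19853138 -0.41546369  0.29038834] 0.015114242892478534
[-0.002 -0.029  0.005] [ 0.0001 -0.0002  0.0112]
[ 0.001 -0.058  0.005] [ 0.0001 -0.0002  0.0233]
[ 0.006 -0.087  0.005] [ 0.0001 -0.0002  0.0354]
[ 0.014 -0.115  0.005] [ 0.0001 -0.0002  0.0475]
[ 0.024 -0.143  0.005] [ 0.0001 -0.0002  0.0596]
[ 0.035 -0.169  0.005] [ 0.0001 -0.0002  0.0717]
[ 0.049 -0.195  0.005] [ 0.0001 -0.0002  0.0838]
[ 0.065 -0.22   0.005] [ 0.0001 -0.0002  0.0959]
[ 0.082 -0.243  0.005] [ 1.000e-04 -2.000e-04  1.079e-01]
```

>>> play_rows([
  [[0,0,0.003,0,0,0,-0.9],[0,0,0.003,0,0,0,-0.9],[-0.002,-0.029,0.003,0,0,0.0112,-0.9],[0.001,-0.058,0.003,0,0,0.0233,-0.9],[0.006,-0.087,0.003,0,0,0.0354,-0.9],[0.014,-0.115,0.003,0,0,0.0475,-0.9],[0.024,-0.143,0.003,0,0,0.0596,-0.9],[0.035,-0.169,0.003,0,0,0.0717,-0.9],[0.049,-0.195,0.003,0,0,0.0838,-0.9],[0.049,-0.195,0.003,0,0,0.0838,-0.9]],
])

```text
time_s: 10.75
ee_pos: [0.5099, -0.183, 0.0935]
eef_rot: [3.141, -0.004, -0.147]
force: [4.9, -0.6, 4.9]
grip_width: 0.0118
grip_force: 15.1
```

```bash
python3 arc.py 140 8
```

```text
lug ang 171.51881979108407 theta 0.6741307964877277 yaw -8.403264309981596 r 0.09513320317457774 p [ 0.50990714 -0.18296932  0.09351149] [ 4.9016318  -0.55447184  4.86265397] 0.011841554326590368
[-0.003 -0.026  0.004] [ 0.0001 -0.0006  0.0112]
[ 0.    -0.053  0.004] [ 0.     -0.0006  0.0221]
[ 0.005 -0.079  0.004] [ 0.     -0.0006  0.033 ]
[ 0.011 -0.104  0.004] [ 0.     -0.0006  0.044 ]
[ 0.019 -0.129  0.004] [-0.     -0.0006  0.0549]
[ 0.029 -0.154  0.004] [-0.     -0.0006  0.0659]
[ 0.04  -0.178  0.004] [-0.0001 -0.0006  0.0768]
[ 0.053 -0.201  0.004] [-0.0001 -0.0006  0.0878]
```

The collar turns with the grip at about 5 N, and the pocket is empty. I'll carry on.

>>> play_rows([
  [[-0.003,-0.026,0.002,0,0,0.0112,-0.9],[0,-0.053,0.002,0,0,0.0221,-0.9],[0.005,-0.079,0.002,0,0,0.033,-0.9],[0.011,-0.104,0.002,0,0,0.044,-0.9],[0.019,-0.129,0.002,0,0,0.0549,-0.9],[0.029,-0.154,0.002,0,0,0.0659,-0.9],[0.04,-0.178,0.002,0,0,0.0768,-0.9],[0.053,-0.201,0.002,0,0,0.0878,-0.9],[0.053,-0.201,0.002,0,0,0.0878,-0.9]],
])

```text
time_s: 11.65
ee_pos: [0.5312, -0.1364, 0.0934]
eef_rot: [-3.14, -0.006, -0.698]
force: [9.0, -6.7, 3.3]
grip_width: 0.0122
grip_force: 15.1
```

```bash
python3 arc.py 125.5 6
```

```text
lug ang 140.23028898374434 theta 1.2202186771874854 yaw -39.965591411963665 r 0.09471557130092079 p [ 0.53119955 -0.13641012  0.09343874] [ 9.01705368 -6.66838983  3.32401338] 0.012195527072019834
[-0.005 -0.016  0.004] [-0.0003 -0.001   0.0063]
[-0.004 -0.033  0.004] [-0.0003 -0.001   0.0131]
[-0.002 -0.049  0.004] [-0.0003 -0.001   0.0199]
[ 0.    -0.065  0.004] [-0.0003 -0.001   0.0267]
[ 0.003 -0.082  0.004] [-0.0004 -0.001   0.0336]
[ 0.007 -0.098  0.004] [-0.0004 -0.001   0.0404]
```

>>> play_rows([
  [[-0.003,-0.016,0.002,0,0,0.0063,-0.9],[-0.003,-0.033,0.002,0,0,0.0131,-0.9],[-0.001,-0.049,0.002,0,0,0.0199,-0.9],[0.001,-0.065,0.002,0,0,0.0267,-0.9],[0.004,-0.082,0.002,0,0,0.0336,-0.9],[0.007,-0.095,0.002,0,0,0.039,-0.9],[0.007,-0.095,0.002,0,0,0.039,-0.9]],
])

```text
time_s: 12.35
ee_pos: [0.5481, -0.1207, 0.0934]
eef_rot: [-3.138, -0.008, -0.942]
force: [10.5, -14.9, 3.6]
grip_width: 0.012
grip_force: 15.0
```

```bash
python3 arc.py 124.2 1; python3 - <<'E'
from h import *
c,P=wrist("w4.png")
cs={"wrist":(c,P)}
for n in("top","scene"): c=camera(n);cs[n]=(c,pts(c))
for k,(c,P) in cs.items():
    hsv=cv2.cvtColor(c["frame"],cv2.COLOR_RGB2HSV).astype(int);X,Y,Z=np.moveaxis(P,-1,0);d=np.hypot(X-.604,Y+.197)
    noz=(d<.03)&(Z>.09)&(Z<.106)&(hsv[...,2]<70)
    g=(d<.14)&(abs(hsv[...,0]-68)<15)&(hsv[...,1]>110)&(Z<.04)
    lug=(d>.06)&(d<.125)&(Z>.094)&(Z<.104)&((hsv[...,0]<14)&(hsv[...,1]>120)|(hsv[...,2]>190))
    for nm,m in(("noz",noz),("green",g),("lug",lug)):
        if m.sum()>5:
            q=P[m].mean(0);print(k,nm,m.sum(),q.round(4),"ang",np.degrees(np.arctan2(q[1]+.197,q[0]-.604)).round(2))
E
```

```text
lug ang 126.2207645885835 theta 1.4647310045215092 yaw -53.96502376138086 r 0.0946055257203596 p [ 0.54809778 -0.12067735  0.09339569] [ 10.45510696 -14.91374227   3.6012642 ] 0.011993926932496185
[-0.005 -0.014  0.004] [-0.0005 -0.0013  0.0051]
wrist noz 2760 [ 0.6021 -0.1975  0.0981] ang -166.05
wrist green 56 [ 0.6326 -0.0676 -0.0011] ang 77.53
wrist lug 1257 [ 0.5482 -0.1213  0.0981] ang 126.39
top noz 20 [ 0.6095 -0.1978  0.1   ] ang -8.63
top green 25 [ 0.5345 -0.0944  0.0327] ang 124.08
scene noz 98 [ 0.6065 -0.1954  0.0976] ang 33.05
scene green 902 [ 0.6784 -0.1577  0.0022] ang 27.84
scene lug 23 [ 0.555  -0.1216  0.0984] ang 123.04
```

View pics/w4.png

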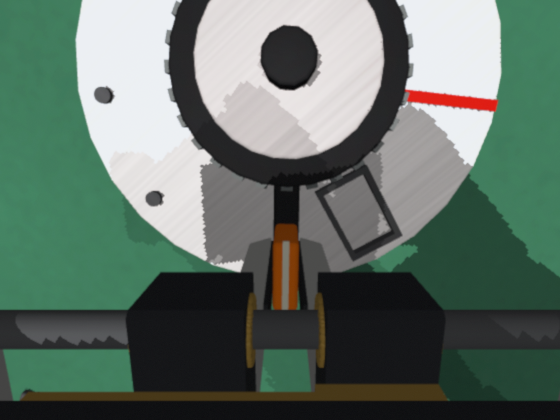

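>>> play_rows([
  [[0.003,-0.007,0.0,0,0,0.0025,-0.9],[0.004,-0.012,0.0,0,0,0.0045,-0.9],[0.004,-0.012,0.0,0,0,0.0045,-0.9],[0.004,-0.012,0.0,0,0,0.0045,-0.9]],
])

```text
time_s: 12.9
ee_pos: [0.5503, -0.1193, 0.0934]
eef_rot: [-3.139, -0.006, -0.969]
force: [3.9, -10.6, 8.4]
grip_width: 0.0118
grip_force: 15.0
```

```bash
python3 arc.py 124.2 1; python3 - <<'E'
from h import *
c,P=wrist()
hsv=cv2.cvtColor(c["frame"],cv2.COLOR_RGB2HSV).astype(int);X,Y,Z=np.moveaxis(P,-1,0);d=np.hypot(X-.604,Y+.197)
r=((hsv[...,0]<6)|(hsv[...,0]>174))&(hsv[...,1]>150)&(Z<.03)&(d<.14)&(d>.06)
noz=(d<.03)&(Z>.094)&(Z<.106)&(hsv[...,2]<70)
lug=(d>.06)&(d<.125)&(Z>.094)&(Z<.104)&((hsv[...,0]<14)&(hsv[...,1]>120)|(hsv[...,2]>190))
u,v=np.meshgrid(range(560),range(420))
n,q,l=[P[m].mean(0) for m in(noz,r,lug)]
a=lambda p:np.degrees(np.arctan2(p[1]-n[1],p[0]-n[0]))%360
f=cv2.fitLine(np.c_[X[r],Y[r]].astype(np.float32),cv2.DIST_L2,0,.01,.01).ravel()
print(n,q,l,"red",a(q),np.degrees(np.arctan2(f[1],f[0]))%180+180,"lug",a(l),"theta",np.radians(a(q)-a(l)))
E
```

```text
lug ang 124.62497748808504 theta 1.4925827435860612 yaw -55.517063212861814 r 0.09447199655079738 p [ 0.55032077 -0.11926006  0.09339031] [  3.91574255 -10.61655347   8.39140971] 0.01182419729833981
[-0.006 -0.003  0.004] [-0.0004 -0.0009  0.0008]
[ 0.60227391 -0.1975938   0.09819875] [ 0.51366832 -0.24906667  0.02005804] [ 0.55043577 -0.11981662  0.09811663] red 210.15321413701028 209.72356 lug 123.6832828354705 theta 1.509185005185175
```

Two independent estimates put the collar at 1.49 and 1.51 rad. I'll release gently and retract.

>>> play_rows([
  [[0,0,0,0,0,0,-0.6],[0,0,0,0,0,0,-0.4],[0,0,0,0,0,0,-0.2],[0,0,0,0,0,0,0.1],[0,0,0,0,0,0,0.1],[0,0,-0.1,0,0,0,0.1],[0,0,-0.25,0,0,0,0.1],[0,0,-0.4,0,0,0,0.1],[0,0,-0.4,0,0,0,0.1]],
])

```text
time_s: 13.85
ee_pos: [0.5505, -0.1176, 0.1968]
eef_rot: [-3.136, -0.007, -0.97]
force: [-0.3, 0.8, 0.2]
grip_width: 0.0515
grip_force: 0.0
```

```bash
python3 - <<'E'
from h import *
print(get_obs())
c,P=wrist("w5.png")
hsv=cv2.cvtColor(c["frame"],cv2.COLOR_RGB2HSV).astype(int);X,Y,Z=np.moveaxis(P,-1,0);d=np.hypot(X-.604,Y+.197)
r=((hsv[...,0]<6)|(hsv[...,0]>174))&(hsv[...,1]>150)&(Z<.03)&(d<.14)&(d>.06)
noz=(d<.03)&(Z>.094)&(Z<.106)&(hsv[...,2]<70)
lug=(d>.06)&(d<.125)&(Z>.094)&(Z<.104)
g=(abs(hsv[...,0]-68)<15)&(hsv[...,1]>150)&(Z<.04)&(Z>.015)&(d<.14)
n=P[noz].mean(0);a=lambda p:np.degrees(np.arctan2(p[1]-n[1],p[0]-n[0]))%360
for k,m in(("red",r),("lug",lug),("green",g)):
    if m.any():print(k,m.sum(),P[m].mean(0),a(P[m].mean(0)))
c=camera("scene");P=pts(c);X,Y,Z=np.moveaxis(P,-1,0)
m=(abs(X-.582)<.04)&(abs(Y-.148)<.036)&(abs(Z-.082)<.006);print(P[m].mean(0))
E
```

```text
{'time_s': 13.85, 'qpos': array([-2.75629447e-01,  3.46974306e-01,  1.52479678e+00,  1.66729312e-04,
        1.26102442e+00,  2.26466423e+00]), 'joint_vel': array([-0.00317102,  0.05729566,  0.0797203 ,  0.00060334, -0.07737335,
       -0.00174744]), 'tau': array([-4.81876312e-02, -5.51250565e+01, -3.48909760e+01, -3.64138198e-02,
        1.15378931e+00,  6.15859288e-03]), 'ee_pos': array([ 0.55049254, -0.11761765,  0.19677152]), 'eef_rot': array([-3.13584424, -0.00666119, -0.96956662]), 'force': array([-0.30111687,  0.75257496,  0.24772488]), 'moment': array([ 0.10222527,  0.04608463, -0.03339817]), 'grip_force': 0.0, 'grip_width': 0.05153325650345157}
red 487 [ 0.51605645 -0.24762366  0.02003845] 210.14009252174915
lug 728 [ 0.54938277 -0.11883497  0.09825186] 123.77307090125169
[0.58477536 0.14961237 0.08126482]
```

View pics/w5.png

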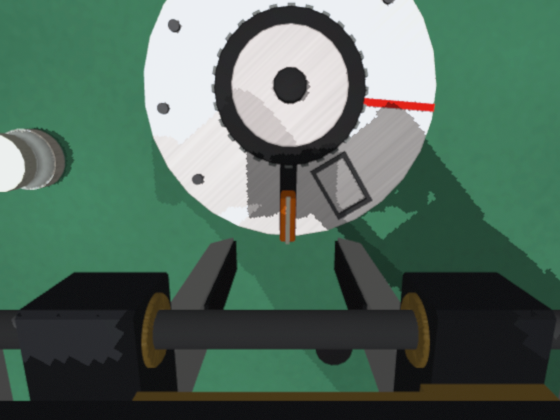

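The last view shows the lug at (288,215), released and hiding the green line below it. The angle from the red line is 86.4° (1.507 rad), and the block is still seated. I'll hand in.

```bash
python3 -c "
from station import workorder
print(workorder.hand_in())"
```

```text
the job is handed in; nothing more can be done
None
```

I handed in the job at about 14 s on the robot's clock: the yellow block is upright on the floor of its yellow slot, about 1–2 mm off centre, and the collar is released at about 1.51 rad (locked is 1.5); the hand-in returned no verdict.

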